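# Cap the grooved tank fitting with the cam-lock coupling

## Robot

A 7-joint arm with a two-finger parallel gripper is mounted at the origin on a cart in front of the work surface, level with it; the furniture and walls round the work are solid. World frame = base frame: x ahead of the robot, y to its left, z up, the work surface at z = 0. Lengths are in m, angles in rad, forces in N, time in s.
With the tool pointing down it reaches from about 0.35 to 0.9 m from the base axis. Payload 8.1 kg.
Tool frame: the origin (TCP) lies at the very end of the fingers, on their centre line; the grasp point (between the pads) lies 19 mm behind it (arm.grasp_offset is the distance from the TCP to the grasp point, in m); z points along the fingers, y is the direction in which the jaws open and shut (so a half turn about z gives the same grasp; the last joint's range is limited). The gripper opens to 92 mm and grips with 3 to 60 N. Pads are 19 mm wide; open, the fingers measure 130 mm over their backs; the gripper's body (75 mm by 190 mm) begins 47 mm behind the grasp point.
Start: joints at [1.219, 0.434, 0.025, 1.573, -0.012, 1.134, -0.075], TCP at [0.154, -0.606, 0.227] pointing down, gripper open.
Joint ranges: [-2.62, 2.62], [-0.44, 2.09], [-1.27, 1.32], [0.08, 2.57], [-1.32, 4.46], [0.12, 2], [-2.74, 2.74]. Speed limits (rad/s): [2.22, 2.22, 3.01, 3.01, 3.14, 3.14, 3.14].

## Interface

Orientations are given as a rotation vector (axis times angle).
In Python, from cell import arm, eyes, workorder gives the robot as it stands.
- The arm moves only by the shell command python3 -m inch 'ROWS' [FORCE]. ROWS is JSON, a list that holds one entry, the list of rows, each a list of 5 numbers: the closure, from 0 (fully open) to 1 (shut), then the shift along the tool's x, y, z in mm, then the turn about the tool's z in degrees. A call has 1 to 12 rows; each row shifts and turns the pose as measured when the row begins, along the tool's axes as they then stand; what a row does not reach is not made up. A row lasts 1/10 s, in which the tool goes at most 50 mm and 8.59 degrees, less where a joint would pass 70% of its speed; a pose out of reach is approached as far as the arm can. A call with a gripper value outside its range is refused whole. The fingers move at their own pace and stop on an object; FORCE is the grip in N (left out, the last holds). Time passes only in rows, so rows that do not move let the fingers close. It gives the time, the measured TCP pose, the force and the opening at its end, in the units of the state.
- arm.observe(): the state, without advancing time (a new reading comes with each control period).
- eyes.get_image(name): name is "scene" or "side" or "wrist"; returns a dict with "frame" (400x640x3 uint8, blue, green, red), "intrinsics" (3x3 intrinsics, pixels), "rvec" (rotation vector, rad) and "tvec" (3), from world to camera coordinates, as OpenCV has them; the wrist camera has in their place "T_tool_cam" (4x4, takes a point from camera to tool coordinates, whose origin is the TCP and whose axes are the flange's). Camera axes: x right, y down, z forward; pixel columns grow to the right and rows downward; lengths in m; the calibration is good to about 2 mm. A picture is of the moment at which its call begins: read the wrist's pose just before it. There is no depth.
- workorder.sign_off(): hands the job in, once; it reports no verdict.
The state is a dict: "clock": time; "joints": joint angles; "dq": joint speeds; "joint_efforts": joint torques, N m; "position": TCP position; "ee_rot": TCP orientation; "force": force on the tool from outside, world axes, zero at the start; "ft_torque": the same for the moment, N m; "width": opening from 0.0 (shut) to 1.0 (fully open).
Only numpy, scipy, OpenCV 4.12 (cv2) and the standard library are available. Lean on these libraries where they do the work, as an engineer would, in place of code of your own. Each camera call takes 0.05 s, during which the arm holds its last target.

## Task

Push the cam-lock coupling mouth-down, fully home, onto the tank fitting with the groove round its neck (not the thick plain stub), with both its cam arms still raised. Then swing the two cam arms fully down one after the other, and leave it locked and upright.

Things in the scene. Friction and masses are not known exactly. Their poses are not given: they have to be found in the camera images.
- coupling_grip (a point): Loose aluminium coupling, 0.34 kg, standing mouth down: cup 55 mm wide, 44 tall (bore 42, 40 deep), on it a round spigot 30 mm thick up to 78 mm, to be gripped from above. Point: on the axis, on the spigot, 64 mm above the mouth's rim, 20 above the cup's roof. z up the axis; two raised arms along +y and -y reach 93 mm out, 55 up: close the fingers along its x.
- cam_a (a joint): Steel cam arm, +y side: 13 x 6 mm, 60 mm from pivot to end. Pivot (parallel to coupling x) at y = +32 mm, 45 mm below coupling_grip. rad: 0 = 55 deg above level, 0.96 level, 1.85 stop (51 deg below, out and down). Starts 0.45-0.85; stays where left (0.035 N m). Seated, a tip about 22 mm wide pressed straight down 69 mm from the axis drives it home, ending 32 mm below the pivot.
- cam_b (a joint): Steel cam arm, -y side: 13 x 6 mm, 60 mm from pivot to end. Pivot (parallel to coupling x) at y = -32 mm, 45 mm below coupling_grip. rad: 0 = 55 deg above level, 0.96 level, 1.85 stop (51 deg below, out and down). Starts 0.45-0.85; stays where left (0.035 N m). Seated, a tip about 22 mm wide pressed straight down 69 mm from the axis drives it home, ending 32 mm below the pivot.
- adaptor_seat (a point): Grooved fitting fixed to the desk on a 76 mm flange. Point: on its axis, top of its 58 mm shoulder, 50 mm above the desk, where the coupling's rim rests (coupling_grip then 64 above it); any yaw. Its neck above: 38 mm thick, 37 tall, deep groove, conical top. Near it, left or right, is a plain stub (48 mm thick, 82 tall, no groove), which the coupling does not fit.

How it is judged:
On the way, in this order (a step that is already met when the one before it is completed fails the run):
1. the coupling sits fully home on the grooved adaptor with both cam arms still raised (horizontal distance between coupling_grip and adaptor_seat below 0.012 m and z of coupling_grip in the frame of adaptor_seat between 0.05 and 0.072 m and angle between coupling_grip's own z axis and vertical below 0.17 rad and value of joint each of cam_a, cam_b below 1.3 rad), for 0.2 s.
2. one cam arm is fully down while the other is still raised (horizontal distance between coupling_grip and adaptor_seat below 0.012 m and z of coupling_grip in the frame of adaptor_seat between 0.05 and 0.072 m and angle between coupling_grip's own z axis and vertical below 0.17 rad and ((value of joint cam_a above 1.6 rad and value of joint cam_b below 1.3 rad) or (value of joint cam_b above 1.6 rad and value of joint cam_a below 1.3 rad))), for 0.2 s.
At the end, for the whole second after the job is handed in: The coupling is upright (within 10 degrees) on the grooved adaptor, its rim within 8 mm of the shoulder and its axis within 12 mm of the adaptor's, and both cam arms are down (joint values above 1.6 of 1.85) (horizontal distance between coupling_grip and adaptor_seat below 0.012 m and z of coupling_grip in the frame of adaptor_seat between 0.05 and 0.072 m and angle between coupling_grip's own z axis and vertical below 0.17 rad and value of joint each of cam_a, cam_b above 1.6 rad); the robot touches nothing.
It also fails if it takes over 58 s, if anything falls off the work surface, if the arm or the gripper's body presses on something with over 40 N, if the wrist force passes 120 N, or if a joint passes its speed limit or range.

## Working session

There is one attempt and no reset: what is moved stays moved. The work goes in short steps, Python scripts to look and compute and a shell command to move; the robot and the scene stay as the last step left them, time stands still between calls to the robot, and variables do not carry over. Pictures are saved under pics/ and viewed, and the job is handed in when it is done.

```bash
ls; mkdir -p pics
python3 - <<'E'
from cell import arm, eyes, workorder
import cv2,numpy as np
print(arm.observe())
for n in ("scene","side","wrist"):
    d=eyes.get_image(n); cv2.imwrite(f"pics/{n}0.png",d["frame"])
    print({k:v for k,v in d.items() if k!="frame"})
print(arm.observe()["clock"])
E
```

```text
pics
{'clock': 0.0, 'joints': array([ 1.2193959 ,  0.43524254,  0.02500247,  1.57408859, -0.0115871 ,
        1.13399893, -0.07512057]), 'dq': array([ 0.00094713,  0.00026496,  0.00070066,  0.00077895,  0.00070439,
        0.00014089, -0.00048874]), 'joint_efforts': array([-8.77970851e-04, -6.67873192e+01,  9.84228440e-01, -3.14461112e+01,
       -6.06653024e-02,  4.26369812e-02,  1.71312377e-04]), 'position': array([ 0.15369954, -0.60528228,  0.22593646]), 'ee_rot': array([-3.11579845e+00, -3.89441367e-01,  5.71474913e-04]), 'force': array([-0.46187362,  0.50555981, -0.13188581]), 'ft_torque': array([ 0.02165448, -0.01146022, -0.06776113]), 'width': 1.0016413942570752}
{'intrinsics': array([[465.34017654,   0.        , 320.24589358],
       [  0.        , 465.34017654, 197.97525559],
       [  0.        ,   0.        ,   1.        ]]), 'rvec': array([ 0.79865233, -2.44815338,  1.20812086]), 'tvec': array([0.41805072, 0.21761799, 0.75975133])}
{'intrinsics': array([[386.64316756,   0.        , 322.01875337],
       [  0.        , 386.64316756, 194.08779713],
       [  0.        ,   0.        ,   1.        ]]), 'rvec': array([ 0.08235068,  2.55500165, -1.74394431]), 'tvec': array([0.48346569, 0.05223258, 0.92482331])}
{'intrinsics': array([[325.55411349,   0.        , 316.0457393 ],
       [  0.        , 325.55411349, 196.42869096],
       [  0.        ,   0.        ,   1.        ]]), 'T_tool_cam': array([[ 5.21004285e-04, -9.65793634e-01, -2.59311366e-01,
         7.00091159e-02],
       [ 9.99999839e-01,  5.61881528e-04, -8.35189059e-05,
         3.71862104e-04],
       [ 2.26364294e-04, -2.59311281e-01,  9.65793771e-01,
        -1.57722279e-01],
       [ 0.00000000e+00,  0.00000000e+00,  0.00000000e+00,
         1.00000000e+00]])}
0.15
```

View pics/scene0.png

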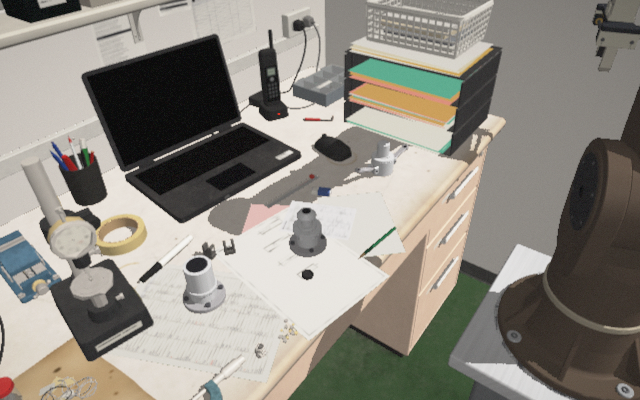

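View pics/side0.png

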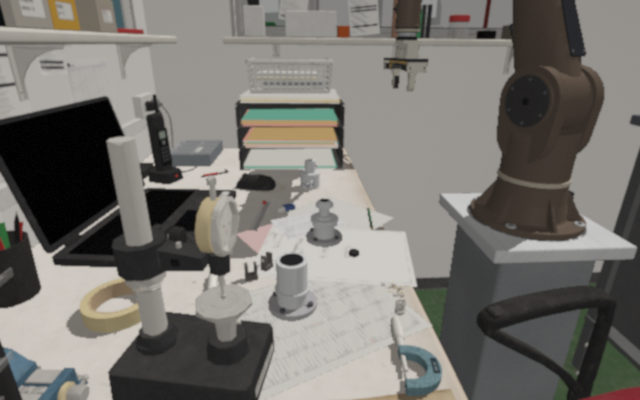

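View pics/wrist0.png

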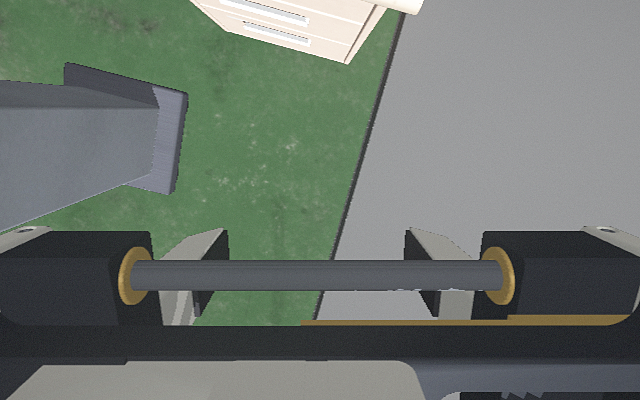

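The scene view shows the coupling near (385,160), the grooved adaptor near (307,230) and the plain stub near (202,285). I'll enlarge these next.

Run:
```python
import cv2,numpy as np
s=cv2.imread("pics/scene0.png"); t=cv2.imread("pics/side0.png")
def c(im,x,y,w,h,k): return cv2.resize(im[y:y+h,x:x+w],None,fx=k,fy=k,interpolation=cv2.INTER_CUBIC)
a=c(s,340,130,90,60,8);cv2.imwrite("pics/c_s.png",a)
a=c(s,270,195,80,70,8);cv2.imwrite("pics/a_s.png",a)
a=c(t,280,145,80,110,5);cv2.imwrite("pics/ca_t.png",a)
```

```text
(no output)
```

View pics/c_s.png

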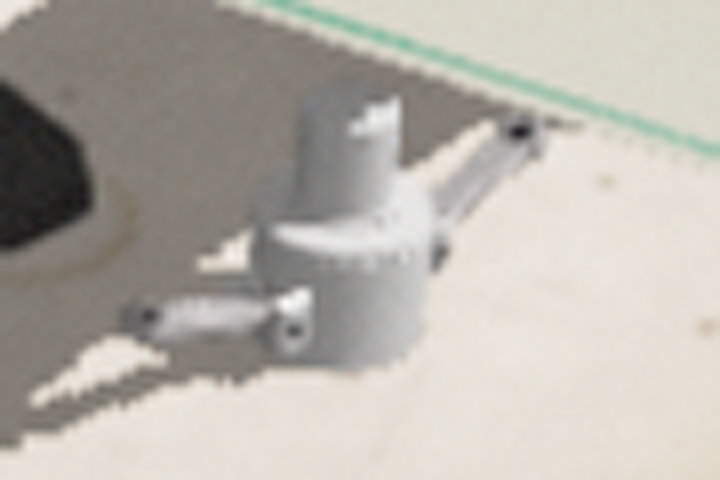

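View pics/a_s.png

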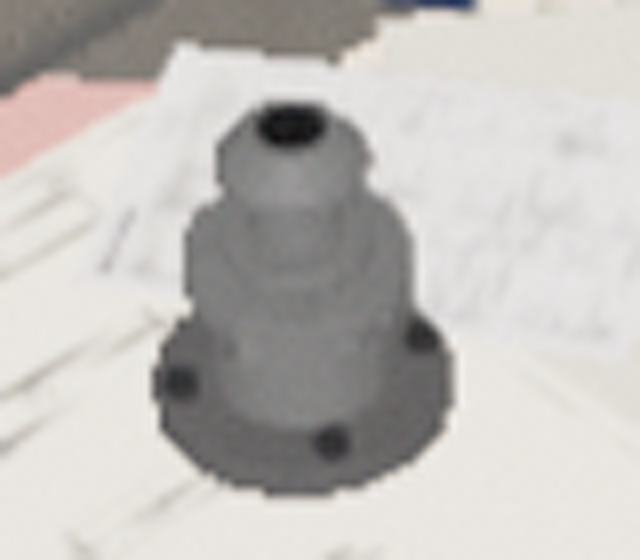

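View pics/ca_t.png

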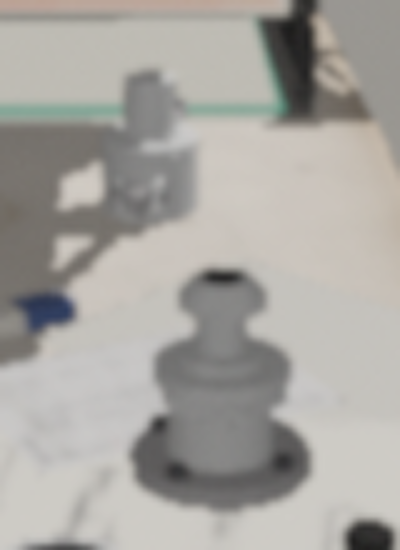

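```bash
cat > h.py <<'E'
from cell import arm, eyes, workorder
import cv2,numpy as np
from scipy.spatial.transform import Rotation as R
def cam(n):
    d=eyes.get_image(n)
    return d
def ray(K,Rm,t,uv):
    v=Rm.T@np.linalg.solve(K,[uv[0],uv[1],1.]); return -Rm.T@t, v/np.linalg.norm(v)
def pl(K,Rm,t,uv,z):
    c,v=ray(K,Rm,t,uv); return c+v*(z-c[2])/v[2]
def wristpose(d,s):
    T=np.eye(4);T[:3,:3]=R.from_rotvec(s["ee_rot"]).as_matrix();T[:3,3]=s["position"]
    C=np.linalg.inv(T@d["T_tool_cam"]); return d["intrinsics"],C[:3,:3],C[:3,3]
E
cat > cams.py <<'E'
import numpy as np
from scipy.spatial.transform import Rotation as R
S=(np.array([[465.34017654,0,320.24589358],[0,465.34017654,197.97525559],[0,0,1]]),R.from_rotvec([0.79865233,-2.44815338,1.20812086]).as_matrix(),np.array([0.41805072,0.21761799,0.75975133]))
D=(np.array([[386.64316756,0,322.01875337],[0,386.64316756,194.08779713],[0,0,1]]),R.from_rotvec([0.08235068,2.55500165,-1.74394431]).as_matrix(),np.array([0.48346569,0.05223258,0.92482331]))
E
python3 - <<'E'
from h import *; from cams import *
def show(n,u,z,c): print(n,pl(*c,u,z).round(4))
show("coup top S",(383.75,142.5),.078,S);show("coup top D",(309.6,160.6),.078,D)
show("coup roof S",(383,156.2),.044,S)
show("adapt top S",(306.5,210.6),.087,S);show("adapt top D",(324.4,200.2),.087,D)
show("pivL",(376.5,171.25),.019,S);show("pivR",(394.6,161.9),.019,S)
for c,u,w in((S,(383.75,142.5),(309.6,160.6)),(S,(306.5,210.6),(324.4,200.2))):
    p,v=ray(*S,u);q,w=ray(*D,w)
    A=np.stack([v,-w],1);k=np.linalg.lstsq(A,q-p,rcond=None)[0];a=p+v*k[0];b=q+w*k[1];print(a,b)
E
```

```text
coup top S [ 0.5013 -0.227   0.078 ]
coup top D [ 0.5041 -0.2224  0.078 ]
coup roof S [ 0.4978 -0.2216  0.044 ]
adapt top S [0.4845 0.0904 0.087 ]
adapt top D [0.487  0.0896 0.087 ]
pivL [ 0.4952 -0.19    0.019 ]
pivR [ 0.4803 -0.2506  0.019 ]
[ 0.50361298 -0.23119788  0.07520646] [ 0.50372637 -0.23125531  0.07538604]
[0.48602855 0.08862576 0.08514898] [0.48686867 0.0880567  0.08636967]
```

Run:
```python
from h import *; from cams import *
for u in((345,112),(448,153),(494,113)): print(pl(*S,u,0).round(3))
c,v=ray(*S,(345,50)); 
for z in(.1,.15,.2,.25): print(z,pl(*S,(345,50),z).round(3),pl(*S,(462,87),z).round(3))
s=arm.observe(); print(R.from_rotvec(s["ee_rot"]).as_matrix().round(3))
# coupling axis rays
for yaw in (-6,-10,-14,-18,-22):
    a=np.radians(yaw);X=np.array([np.cos(a),np.sin(a),0]);Y=np.array([-X[1],X[0],0]);o=np.array([.502,-.226,0])
    for sx in(-7,):
        out=[]
        for sy in(1,-1):
            p=o+sy*Y*.032+X*sx*1e-3+[0,0,.019]; q=S[0]@(S[1]@p+S[2]); out.append((q[:2]/q[2]).round(1))
        print(yaw,out)
```

```text
[ 0.752 -0.435  0.   ]
[ 0.402 -0.393  0.   ]
[ 0.386 -0.679  0.   ]
0.1 [ 0.894 -0.641  0.1  ] [ 0.46  -0.578  0.1  ]
0.15 [ 0.815 -0.524  0.15 ] [ 0.421 -0.467  0.15 ]
0.2 [ 0.736 -0.406  0.2  ] [ 0.383 -0.356  0.2  ]
0.25 [ 0.657 -0.289  0.25 ] [ 0.344 -0.244  0.25 ]
[[ 0.969  0.246 -0.   ]
 [ 0.246 -0.969  0.001]
 [-0.    -0.001 -1.   ]]
-6 [array([376.1, 170.2]), array([391.8, 159.3])]
-10 [array([375.2, 169.9]), array([392.4, 159.7])]
-14 [array([374.4, 169.6]), array([393. , 160.1])]
-18 [array([373.6, 169.3]), array([393.5, 160.6])]
-22 [array([372.9, 168.9]), array([393.9, 161.1])]
```

```bash
python3 -m inch '[[[0,23,-36,-14,0],[0,23,-36,-14,0],[0,23,-36,-14,0],[0,23,-36,-14,0],[0,23,-36,-14,0],[0,0,0,0,0]]]'
```

```text
clock: 0.75
position: [0.2219, -0.395, 0.2952]
ee_rot: [-3.112, -0.386, 0.005]
force: [0.4, 0.2, 0.0]
width: 0.998
```

```bash
python3 -m inch '[[[0,34,-24,0,0],[0,42,-24,0,0],[0,42,-24,0,0],[0,42,-24,0,0],[0,42,-24,0,0],[0,42,-20,0,0],[0,42,0,0,0],[0,42,0,0,0],[0,0,0,0,0]]]'; python3 -m inch '[[[0,0,0,0,-8.5],[0,0,0,0,-8.5],[0,0,0,0,-8.5],[0,0,0,0,-8.5],[0,0,0,0,-8.5],[0,0,0,0,-8.5],[0,0,0,0,-8.5],[0,0,0,0,-2],[0,0,0,0,0]]]'
python3 - <<'E'
from h import *
s=arm.observe();d=cam("wrist");cv2.imwrite("pics/w1.png",d["frame"]);print(s["position"],s["ee_rot"],R.from_rotvec(s["ee_rot"]).as_matrix().round(3));np.savez("w1.npz",pos=s["position"],rot=s["ee_rot"],K=d["intrinsics"],T=d["T_tool_cam"])
E
```

```text
clock: 1.65
position: [0.5147, -0.173, 0.2943]
ee_rot: [-3.115, -0.376, 0.003]
force: [-0.4, 0.3, 0.6]
width: 0.999
clock: 2.55
position: [0.5122, -0.1773, 0.2894]
ee_rot: [-2.463, -1.932, 0.009]
force: [-0.1, 0.3, -0.4]
width: 1.002
[ 0.5122165  -0.1772786   0.28935968] [-2.46341279 -1.93236727  0.0085643 ] [[ 0.238  0.971 -0.011]
 [ 0.971 -0.238  0.005]
 [ 0.002 -0.012 -1.   ]]
```

View pics/w1.png

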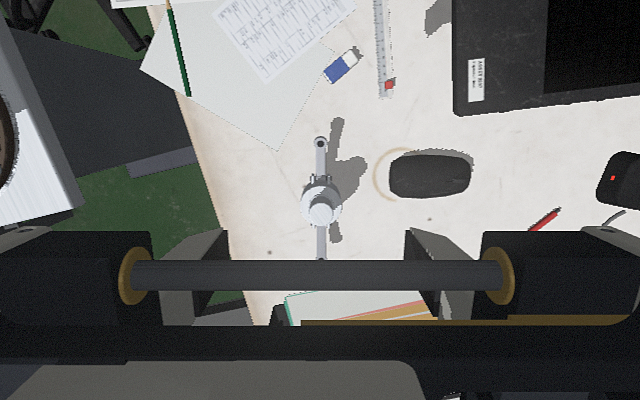

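The wrist view shows the coupling near (320,205), with its arms along the image vertical: tips at about (320,142) and (321,259). That puts the yaw close to aligned.

Run:
```python
import cv2
s=cv2.imread("pics/w1.png");cv2.imwrite("pics/w1c.png",cv2.resize(s[125:270,280:360],None,fx=4,fy=4,interpolation=cv2.INTER_CUBIC))
```

```text
(no output)
```

View pics/w1c.png

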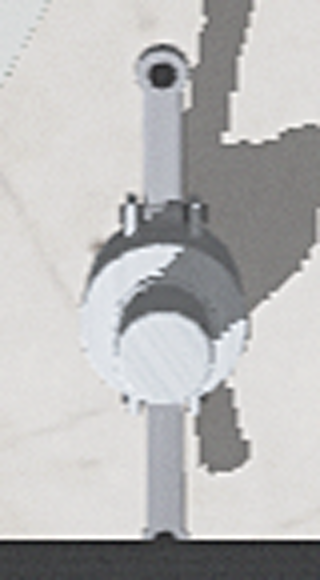

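Run:
```python
from h import *
from cams import S,D
f=np.load("w1.npz");C=wristpose({"T_tool_cam":f["T"],"intrinsics":f["K"]},{"position":f["pos"],"ee_rot":f["rot"]})
print("top",pl(*C,(321.5,214.2),.078),"roof",pl(*C,(321.2,207),.044))
# scan tip heights: tips at r=32+60cos, z=19+60 sin
for z in(.03,.04,.05,.06): print(z,pl(*C,(320.2,143),z),pl(*C,(321.2,258.5),z))
```

```text
top [ 0.50456903 -0.22789015  0.078     ] roof [ 0.50405016 -0.22909417  0.044     ]
0.03 [ 0.52171722 -0.1503759   0.03      ] [ 0.48557159 -0.3062245   0.03      ]
0.04 [ 0.52193696 -0.1494231   0.04      ] [ 0.48665766 -0.30153638  0.04      ]
0.05 [ 0.52215671 -0.1484703   0.05      ] [ 0.48774373 -0.29684826  0.05      ]
0.06 [ 0.52237645 -0.14751749  0.06      ] [ 0.4888298  -0.29216014  0.06      ]
```

```bash
python3 -m inch '[[[0,-26,2,40,0],[0,-26,2,40,0],[0,0,0,40,0],[0,0,0,40,0],[0,0,0,0,0]]]'
python3 - <<'E'
from h import *
s=arm.observe();d=cam("wrist");cv2.imwrite("pics/w2.png",d["frame"]);M=R.from_rotvec(s["ee_rot"]).as_matrix()
print(s["position"],M.round(4)); print(M.T@(np.array([.5043,-.2285,.047])-s["position"]))
E
```

```text
clock: 3.1
position: [0.5026, -0.232, 0.1259]
ee_rot: [-2.478, -1.922, 0.006]
force: [-0.7, -0.9, -0.3]
width: 0.997
[ 0.50262096 -0.231995    0.12585776] [[ 2.491e-01  9.685e-01 -6.400e-03]
 [ 9.685e-01 -2.491e-01  2.200e-03]
 [ 5.000e-04 -6.800e-03 -1.000e+00]]
[0.00376354 0.00128943 0.07885273]
```

View pics/w2.png

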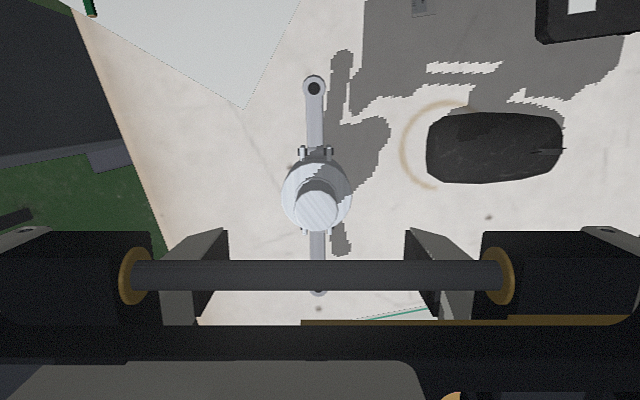

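Run:
```python
from h import *
s=arm.observe();f=np.load("w1.npz")
C=wristpose({"T_tool_cam":f["T"],"intrinsics":f["K"]},s)
print(pl(*C,(316.5,206),.078),pl(*C,(316,195),.044),pl(*C,(314,88),.045),pl(*C,(319,290),.045))
```

```text
[ 0.5068187  -0.22549222  0.078     ] [ 0.50606337 -0.22670582  0.044     ] [ 0.5241056  -0.15055694  0.045     ] [ 0.48828235 -0.30623618  0.045     ]
```

```bash
python3 -m inch '[[[0,5,1,28,0],[0,0,0,28,0],[0,0,0,18,0],[0,0,0,0,0]]]'
python3 - <<'E'
from h import *
s=arm.observe();d=cam("wrist");cv2.imwrite("pics/w3.png",d["frame"]);M=R.from_rotvec(s["ee_rot"]).as_matrix()
print(s["position"],s["force"]); print(M.T@(np.array([.5055,-.227,.047])-s["position"]))
E
```

```text
clock: 3.55
position: [0.5139, -0.229, 0.0625]
ee_rot: [2.478, 1.916, 0.008]
force: [-0.9, 0.8, 0.1]
width: 0.998
[ 0.51390704 -0.22899165  0.0625288 ] [-0.87352851  0.7828627   0.10774875]
[-0.00016143 -0.00879792  0.01543889]
```

View pics/w3.png

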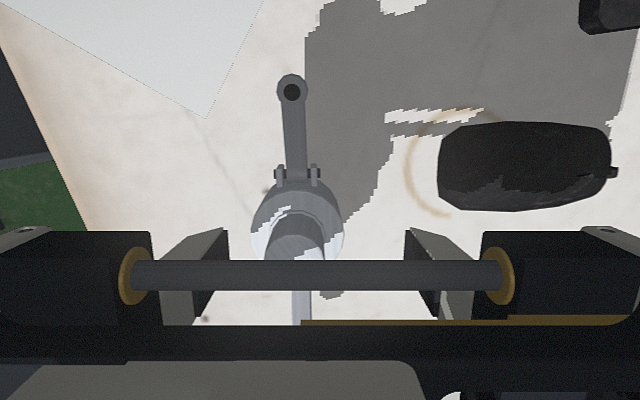

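The TCP drifted about 9 mm in tool y. The spigot is at about (300,230), left of centre, so I'll correct for that.

```bash
python3 -m inch '[[[0,0,-9,0,0],[0,0,0,8,0],[0,0,0,5,0],[0,0,0,0,0]]]'
python3 - <<'E'
from h import *
s=arm.observe();M=R.from_rotvec(s["ee_rot"]).as_matrix()
print(s["position"],M.round(3)); print(M.T@(np.array([.5055,-.227,.047])-s["position"]))
E
```

```text
clock: 4.0
position: [0.5092, -0.228, 0.056]
ee_rot: [2.471, 1.909, 0.016]
force: [-0.4, -0.2, 1.1]
width: 1.003
[ 0.5092065  -0.22803595  0.05601414] [[ 0.252  0.967  0.02 ]
 [ 0.968 -0.252 -0.009]
 [-0.004  0.021 -1.   ]]
[ 9.86668758e-05 -4.03836717e-03  8.93016678e-03]
```

```bash
python3 -m inch '[[[0,0,-4,7,0],[0,0,0,3,0],[0,0,0,0,0]]]'
python3 - <<'E'
from h import *
s=arm.observe();M=R.from_rotvec(s["ee_rot"]).as_matrix()
print(s["position"],M.round(3)); print(M.T@(np.array([.5055,-.227,.047])-s["position"]))
E
```

```text
clock: 4.3
position: [0.5054, -0.2272, 0.0453]
ee_rot: [2.471, 1.909, 0.016]
force: [-0.5, -0.6, 0.2]
width: 0.994
[ 0.50535026 -0.22715233  0.04531849] [[ 0.253  0.967  0.02 ]
 [ 0.968 -0.252 -0.009]
 [-0.004  0.021 -1.   ]]
[ 0.0001792   0.00014254 -0.00167948]
```

```bash
python3 -m inch '[[[0,0,0,-2,0],[0.6,0,0,0,0],[0.8,0,0,0,0],[1,0,0,0,0],[1,0,0,0,0],[1,0,0,0,0],[1,0,0,0,0],[1,0,0,0,0]]]' 40
python3 - <<'E'
from h import *
s=arm.observe();M=R.from_rotvec(s["ee_rot"]).as_matrix()
print(s["position"],M.round(3),s["width"]*92)
d=cam("wrist");cv2.imwrite("pics/w4.png",d["frame"])
d=cam("scene");cv2.imwrite("pics/s4.png",cv2.resize(d["frame"][90:230,290:490],None,fx=4,fy=4))
E
```

```text
clock: 5.1
position: [0.5056, -0.2272, 0.0476]
ee_rot: [2.471, 1.909, 0.016]
force: [0.3, 0.1, 0.4]
width: 0.437
[ 0.50564322 -0.22717214  0.04759964] [[ 0.253  0.967  0.02 ]
 [ 0.968 -0.252 -0.009]
 [-0.003  0.022 -1.   ]] 40.185919858637654
```

View pics/s4.png

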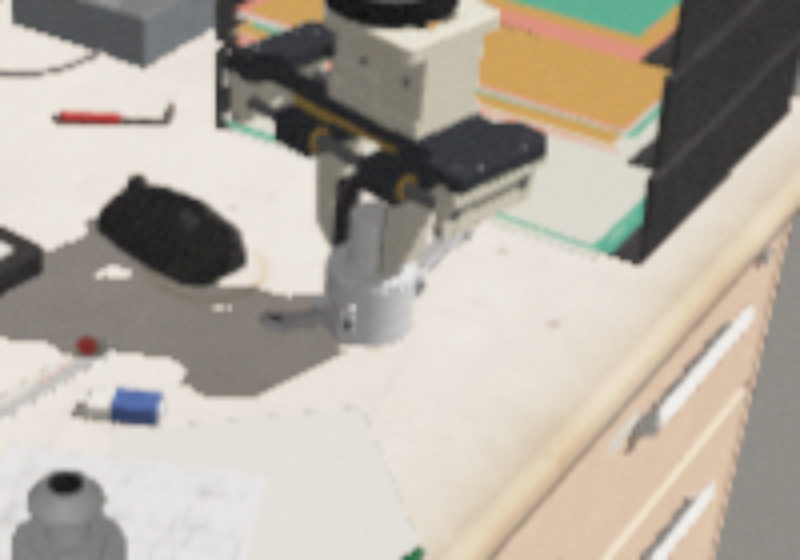

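View pics/w4.png

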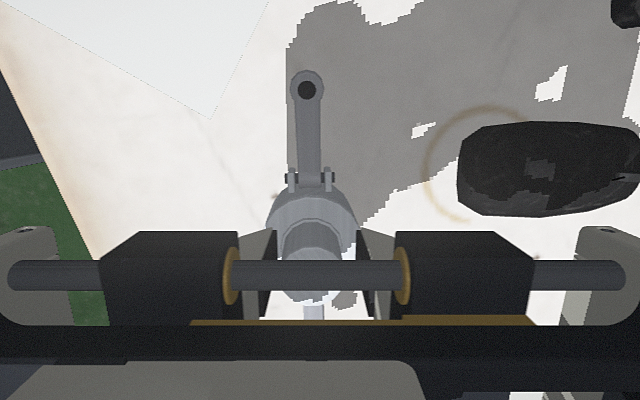

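Still closing (40 mm, spigot is 30 mm). I'll let it finish.

```bash
python3 -m inch '[[[1,0,0,0,0],[1,0,0,0,0],[1,0,0,0,0],[1,0,0,0,0],[1,0,0,0,0]]]' 40
python3 -m inch '[[[1,0,0,-10,0],[1,0,0,-20,0],[1,0,0,-20,0],[1,0,0,0,0]]]' 40
python3 - <<'E'
from h import *
s=arm.observe();M=R.from_rotvec(s["ee_rot"]).as_matrix()
print(s["position"],M.round(3),s["width"]*92,s["force"])
d=cam("wrist");cv2.imwrite("pics/w5.png",d["frame"])
d=cam("scene");cv2.imwrite("pics/s5.png",cv2.resize(d["frame"][80:220,290:490],None,fx=4,fy=4))
E
```

```text
clock: 5.7
position: [0.5046, -0.2269, 0.0476]
ee_rot: [2.472, 1.91, 0.014]
force: [-1.1, -0.4, 1.6]
width: 0.316
clock: 6.1
position: [0.5027, -0.226, 0.0988]
ee_rot: [2.474, 1.912, 0.013]
force: [1.0, -0.3, -3.8]
width: 0.318
[ 0.50268347 -0.22597619  0.09881082] [[ 0.252  0.968  0.016]
 [ 0.968 -0.252 -0.007]
 [-0.003  0.017 -1.   ]] 29.26661862397375 [ 1.00675585 -0.2543394  -3.79265374]
```

View pics/s5.png

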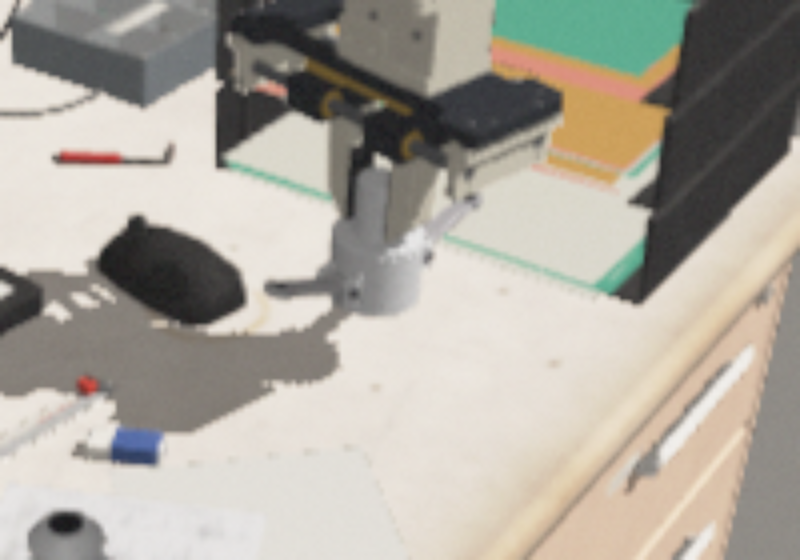

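View pics/w5.png

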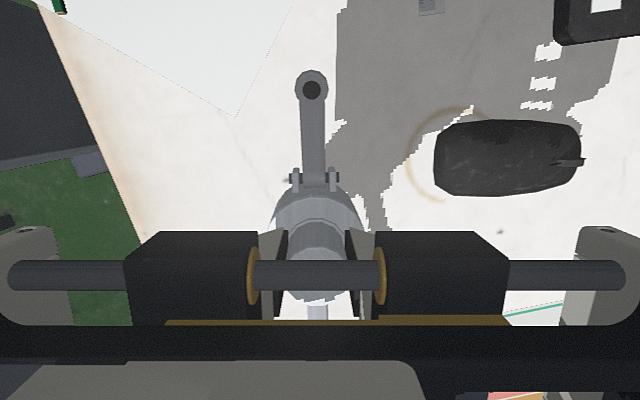

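```bash
python3 -m inch '[[[1,0,0,-30,0],[1,0,0,-35,0],[1,0,0,-30,0],[1,20,-7,0,0],[1,33,-12,0,0],[1,33,-12,0,0],[1,33,-12,0,0],[1,33,-12,0,0],[1,33,-12,0,0],[1,0,0,0,0],[1,0,0,0,0]]]' 40
python3 - <<'E'
from h import *
s=arm.observe();d=cam("wrist");M=R.from_rotvec(s["ee_rot"]).as_matrix()
print(s["position"],M.round(3),s["width"]*92,s["force"])
cv2.imwrite("pics/w6.png",d["frame"]);np.savez("w6.npz",pos=s["position"],rot=s["ee_rot"],K=d["intrinsics"],T=d["T_tool_cam"])
E
```

```text
clock: 7.3
position: [0.4747, -0.0238, 0.1812]
ee_rot: [-2.488, -1.915, 0.008]
force: [0.0, -0.4, -4.0]
width: 0.323
[ 0.47469619 -0.02382534  0.18122917] [[ 0.256  0.967 -0.005]
 [ 0.967 -0.256 -0.002]
 [-0.003 -0.004 -1.   ]] 29.68512324267826 [ 2.88836313e-04 -4.16154504e-01 -3.96657370e+00]
```

View pics/w6.png

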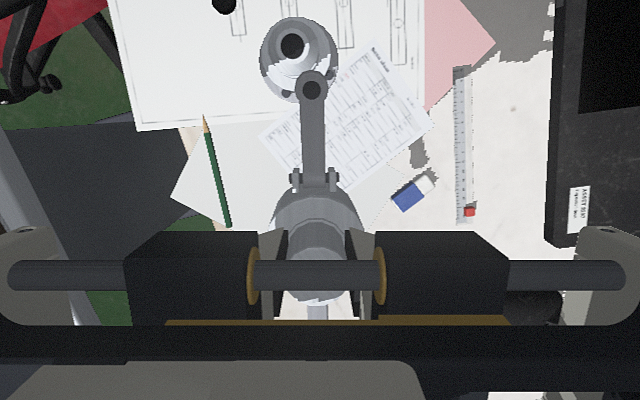

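Run:
```python
from h import *
f=np.load("w6.npz");C=wristpose({"T_tool_cam":f["T"],"intrinsics":f["K"]},{"position":f["pos"],"ee_rot":f["rot"]})
print(pl(*C,(292,44.5),.087),pl(*C,(298.5,60),.006), pl(*C,(292,45.5),.087))
s=cv2.imread("pics/w6.png");cv2.imwrite("pics/w6c.png",cv2.resize(s[0:110,240:360],None,fx=5,fy=5,interpolation=cv2.INTER_CUBIC))
```

```text
[0.48726572 0.09034475 0.087     ] [0.4874772  0.09077498 0.006     ] [0.4870864  0.08971493 0.087     ]
```

View pics/w6c.png

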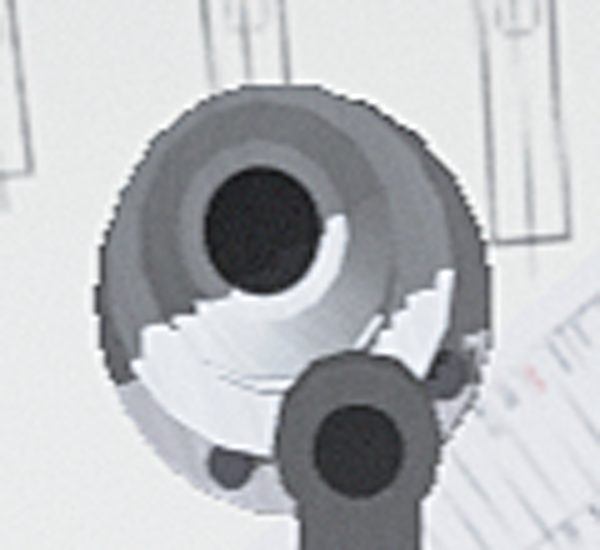

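```bash
python3 -m inch '[[[1,25,-4,0,0],[1,30,-4,0,0],[1,30,-4,0,0],[1,25,-3,0,0],[1,0,0,0,0],[1,0,0,0,0]]]' 40
python3 - <<'E'
from h import *; from cams import *
print("stub",pl(*S,(199,263),.082))
s=arm.observe();M=R.from_rotvec(s["ee_rot"]).as_matrix()
print(s["position"],M.round(3),s["width"]*92,s["force"]);print(M.T@(np.array([.4871,.0895,.115])-s["position"]))
for n in("scene","side"):
  d=cam(n);cv2.imwrite(f"pics/{n}7.png",d["frame"])
E
```

```text
clock: 7.95
position: [0.4896, 0.082, 0.1771]
ee_rot: [-2.499, -1.898, 0.015]
force: [0.4, -0.3, -4.4]
width: 0.321
stub [0.54956788 0.30228888 0.082     ]
[0.4896276  0.08199362 0.17713145] [[ 0.268  0.963 -0.01 ]
 [ 0.963 -0.268 -0.003]
 [-0.006 -0.009 -1.   ]] 29.52773076395465 [ 0.37226629 -0.33885143 -4.42140741]
[ 0.00689688 -0.00389932  0.06213115]
```

```bash
python3 -m inch '[[[1,7,-4,10,0],[1,0,0,15,0],[1,0,0,0,0],[1,0,0,0,0]]]' 40
python3 - <<'E'
from h import *; from cams import *
s=arm.observe();M=R.from_rotvec(s["ee_rot"]).as_matrix()
print(s["position"],M.round(3),s["width"]*92,s["force"]);print(M.T@(np.array([.4871,.0895,.115])-s["position"]))
for n,b in(("scene",(220,130,180,135)),("side",(240,110,180,135))):
  d=cam(n);x,y,w,h=b;cv2.imwrite(f"pics/{n}8.png",cv2.resize(d["frame"][y:y+h,x:x+w],None,fx=4,fy=4,interpolation=cv2.INTER_CUBIC))
E
```

```text
clock: 8.45
position: [0.487, 0.0868, 0.1502]
ee_rot: [-2.506, -1.889, 0.017]
force: [0.0, -0.5, -3.7]
width: 0.322
[0.48698127 0.08683106 0.15016347] [[ 0.275  0.961 -0.01 ]
 [ 0.961 -0.275 -0.004]
 [-0.007 -0.009 -1.   ]] 29.602756894456952 [ 0.00860838 -0.52506804 -3.65355698]
[ 0.0028313  -0.00030326  0.03514966]
```

View pics/scene8.png

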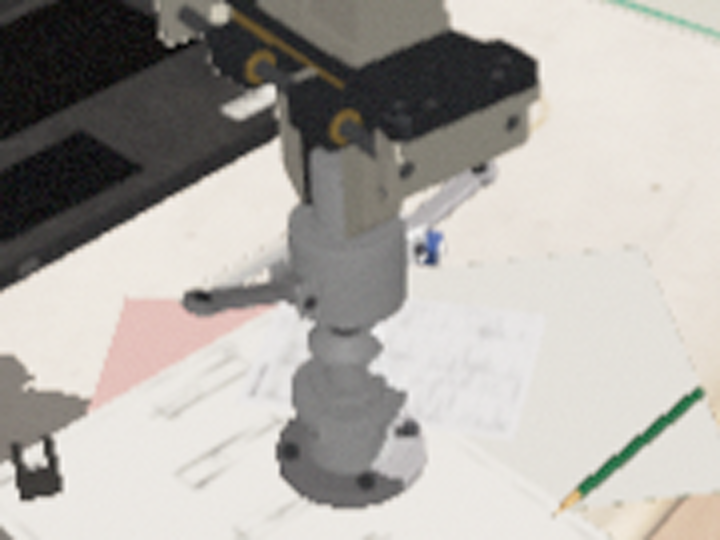

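View pics/side8.png

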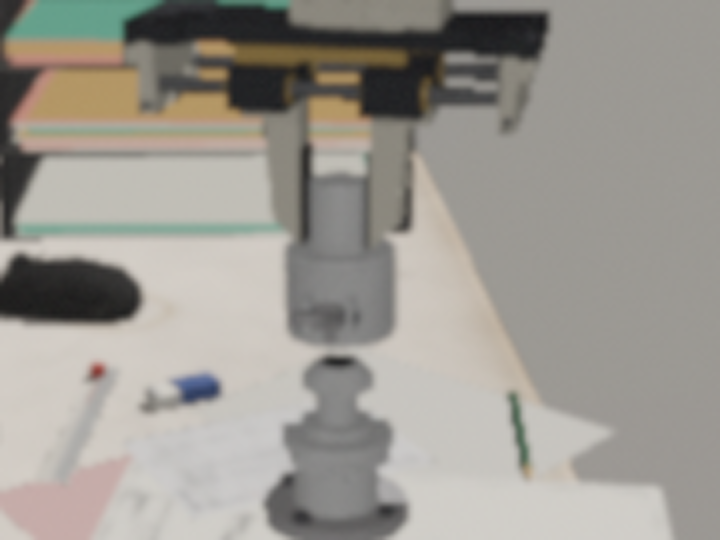

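```bash
python3 -m inch '[[[1,3,0,6,0],[1,0,0,6,0],[1,0,0,0,0]]]' 40
python3 - <<'E'
from h import *; from cams import *
s=arm.observe();M=R.from_rotvec(s["ee_rot"]).as_matrix()
print(s["position"],s["force"]);print(M.T@(np.array([.4871,.0895,.0976])-s["position"]))
E
```

```text
clock: 8.85
position: [0.4886, 0.0899, 0.1384]
ee_rot: [-2.507, -1.889, 0.014]
force: [-1.0, 0.0, -3.4]
width: 0.319
[0.4885507  0.08986431 0.13836708] [-1.02445138  0.02840231 -3.38816395]
[-0.00051021 -0.00101359  0.04077872]
```

```bash
python3 -m inch '[[[1,0,-1,5,0],[1,0,0,6,0],[1,0,0,6,0],[1,0,0,0,0]]]' 40
python3 - <<'E'
from h import *; from cams import *
s=arm.observe();M=R.from_rotvec(s["ee_rot"]).as_matrix()
print(s["position"],s["force"],s["ft_torque"]);print(M.T@(np.array([.4871,.0895,.0976])-s["position"]))
E
```

```text
clock: 9.25
position: [0.4873, 0.0901, 0.1198]
ee_rot: [-2.507, -1.89, 0.014]
force: [0.2, -0.1, -3.7]
width: 0.318
[0.48731736 0.09014265 0.11981259] [ 0.22324984 -0.08348944 -3.6734213 ] [-0.06712392 -0.07924649 -0.05545394]
[-0.00054638  0.00012234  0.02221589]
```

No contact force with the rim past the cone top. Continuing down.

```bash
python3 -m inch '[[[1,0,0,6,0],[1,0,0,5,0],[1,0,0,5,0],[1,0,0,0,0]]]' 40
python3 - <<'E'
from h import *; from cams import *
s=arm.observe();M=R.from_rotvec(s["ee_rot"]).as_matrix()
print(s["position"],s["force"],s["ft_torque"]);print(M.T@(np.array([.4871,.0895,.0976])-s["position"]))
E
```

```text
clock: 9.65
position: [0.4872, 0.09, 0.1022]
ee_rot: [-2.507, -1.889, 0.014]
force: [0.7, -0.6, -4.0]
width: 0.319
[0.48721184 0.09002262 0.10221175] [ 0.67699149 -0.58650595 -3.96471288] [ 0.03248013 -0.04192973  0.04256703]
[-5.05707966e-04  6.95260312e-05  4.61446926e-03]
```

```bash
python3 -m inch '[[[1,0,0,3,0],[1,0,0,2,0],[1,0,0,2,0],[1,0,0,0,0]]]' 40
python3 - <<'E'
from h import *; from cams import *
s=arm.observe()
print(s["position"],s["force"],s["ft_torque"])
E
```

```text
clock: 10.05
position: [0.487, 0.0907, 0.098]
ee_rot: [-2.508, -1.891, 0.014]
force: [0.5, -0.1, -4.0]
width: 0.321
[0.48704088 0.09074832 0.09804465] [ 0.46718329 -0.14891458 -3.95531687] [-0.05161719 -0.17749464  0.06775058]
```

```bash
python3 -m inch '[[[1,0,0,3,0],[1,0,0,3,0],[1,0,0,0,0]]]' 40
python3 - <<'E'
from h import *; from cams import *
s=arm.observe()
print(s["position"],s["force"],s["ft_torque"])
d=cam("side");x,y,w,h=240,110,180,135;cv2.imwrite(f"pics/side9.png",cv2.resize(d["frame"][y:y+h,x:x+w],None,fx=4,fy=4,interpolation=cv2.INTER_CUBIC))
E
```

```text
clock: 10.35
position: [0.4875, 0.0912, 0.0981]
ee_rot: [2.504, 1.889, -0.012]
force: [-0.2, -0.9, -3.7]
width: 0.321
[0.48745369 0.09120341 0.09812179] [-0.21987718 -0.8590464  -3.68809481] [ 0.03402537 -0.1004125   0.01372056]
```

View pics/side9.png

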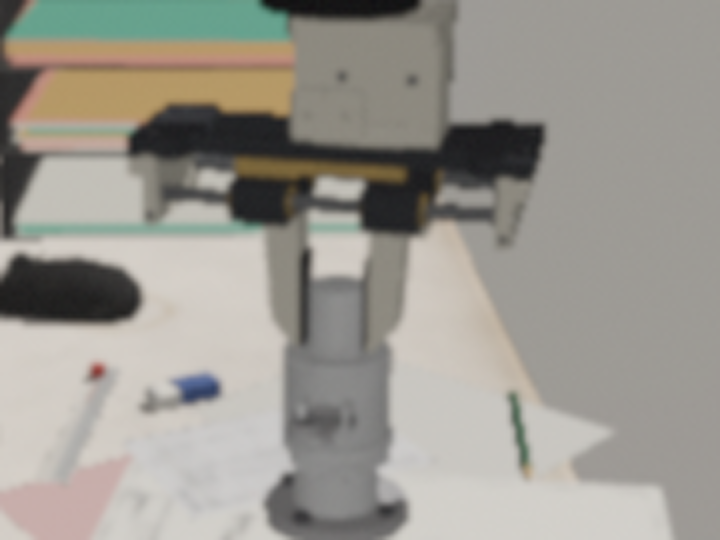

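```bash
python3 -m inch '[[[0.55,0,0,0,0],[0.45,0,0,0,0],[0.3,0,0,0,0],[0.2,0,0,0,0],[0.2,0,0,0,0],[0.2,0,0,0,0]]]'
python3 - <<'E'
from h import *; from cams import *
s=arm.observe()
print(s["position"],s["force"],s["width"])
d=cam("side");x,y,w,h=240,110,180,135;cv2.imwrite(f"pics/side10.png",cv2.resize(d["frame"][y:y+h,x:x+w],None,fx=4,fy=4,interpolation=cv2.INTER_CUBIC))
E
```

```text
clock: 11.0
position: [0.4887, 0.0916, 0.0973]
ee_rot: [2.505, 1.889, -0.009]
force: [0.6, -0.7, 0.8]
width: 0.773
[0.48872552 0.09159183 0.09730617] [ 0.60047763 -0.72751181  0.77058758] 0.7734104024386005
```

View pics/side10.png

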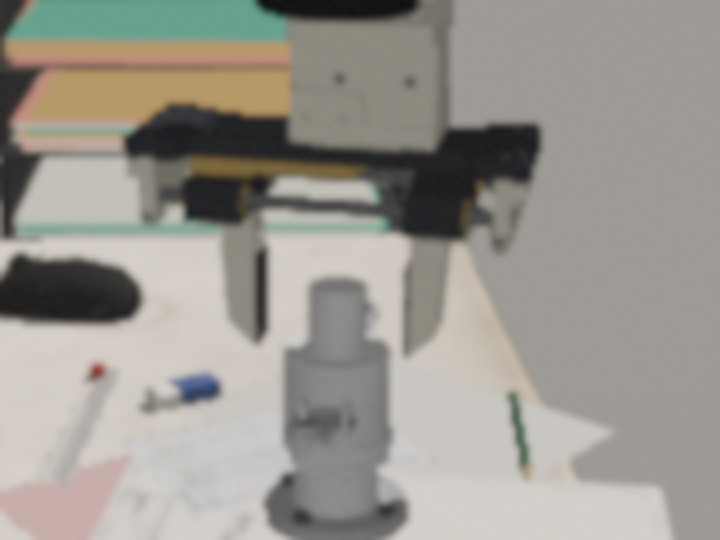

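```bash
python3 -m inch '[[[0.2,0,0,-30,0],[0.2,0,0,-35,0],[0.2,0,0,-35,0],[1,-20,0,-10,0],[1,-40,0,0,0],[1,-40,0,0,0],[1,0,0,0,0],[1,0,0,0,0],[1,0,0,0,0],[1,0,0,0,0],[1,0,0,0,0]]]'
python3 - <<'E'
from h import *; from cams import *
s=arm.observe();d=cam("wrist");M=R.from_rotvec(s["ee_rot"]).as_matrix()
print(s["position"],M.round(3),s["width"]*92,s["force"])
cv2.imwrite("pics/w11.png",d["frame"]);np.savez("w11.npz",pos=s["position"],rot=s["ee_rot"],K=d["intrinsics"],T=d["T_tool_cam"])
d=cam("scene");x,y,w,h=220,130,180,135;cv2.imwrite(f"pics/scene11.png",cv2.resize(d["frame"][y:y+h,x:x+w],None,fx=4,fy=4,interpolation=cv2.INTER_CUBIC))
E
```

```text
clock: 12.15
position: [0.4611, -0.0036, 0.2124]
ee_rot: [2.501, 1.896, -0.008]
force: [0.3, -0.0, -1.1]
width: 0.155
[ 0.46107074 -0.00359078  0.21237907] [[ 0.27   0.963 -0.002]
 [ 0.963 -0.27  -0.006]
 [-0.006 -0.    -1.   ]] 14.217751164592315 [ 0.32842719 -0.02182014 -1.07686778]
```

View pics/w11.png

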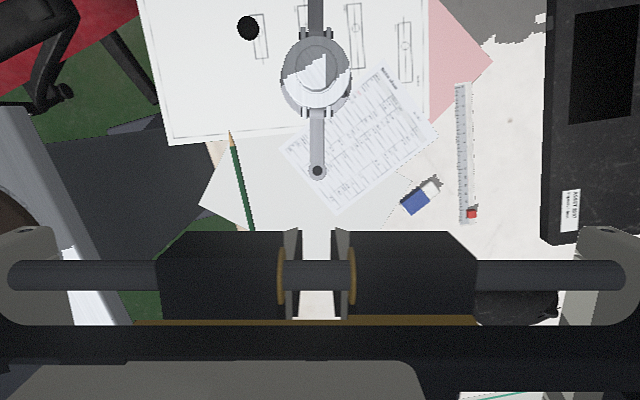

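View pics/scene11.png

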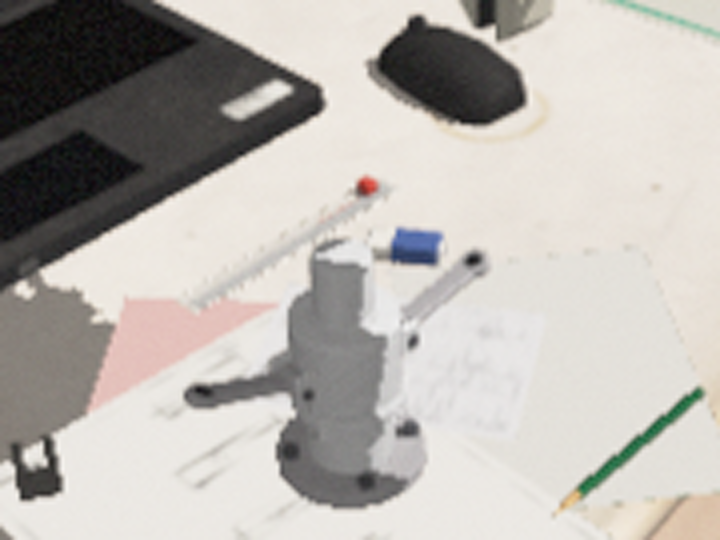

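Run:
```python
from h import *
f=np.load("w11.npz");C=wristpose({"T_tool_cam":f["T"],"intrinsics":f["K"]},{"position":f["pos"],"ee_rot":f["rot"]})
print(pl(*C,(316.5,70),.128),pl(*C,(316,80),.094), pl(*C,(317.5,170),.1),pl(*C,(315.5,5),.09))
s=arm.observe();M=R.from_rotvec(s["ee_rot"]).as_matrix()
print(M.T@(np.array([.4684,.0236,.12])-s["position"]),s["width"])
```

```text
[0.48753771 0.08790716 0.128     ] [0.4861203  0.08413747 0.094     ] [0.46796337 0.01458932 0.1       ] [0.50047171 0.13683504 0.09      ]
[ 0.02879769 -0.00029802  0.09224834] 0.06640429993353525
```

```bash
python3 -m inch '[[[1,14,0,10,0],[1,14,0,25,0],[1,0,0,30,0],[1,0,0,15,0],[1,0,0,0,0],[1,0,0,0,0]]]' 30
python3 - <<'E'
from h import *
s=arm.observe();M=R.from_rotvec(s["ee_rot"]).as_matrix();print(s["position"],s["force"])
print(M.round(3),M.T@(np.array([.4684,.0230,.037])-s["position"]),s["width"])
for n,b in(("scene",(220,130,180,135)),("side",(240,110,180,135))):
  d=cam(n);x,y,w,h=b;cv2.imwrite(f"pics/{n}12.png",cv2.resize(d["frame"][y:y+h,x:x+w],None,fx=4,fy=4,interpolation=cv2.INTER_CUBIC))
E
```

```text
clock: 12.85
position: [0.4704, 0.0268, 0.1305]
ee_rot: [2.497, 1.901, -0.003]
force: [-0.6, -0.1, -0.3]
width: 0.001
[0.47042074 0.02676142 0.13047146] [-0.62278585 -0.069398   -0.26840013]
[[ 0.266  0.964  0.   ]
 [ 0.964 -0.266 -0.004]
 [-0.004  0.002 -1.   ]] [-0.00379258 -0.00109334  0.09348565] 0.0006101865719500803
```

View pics/scene12.png

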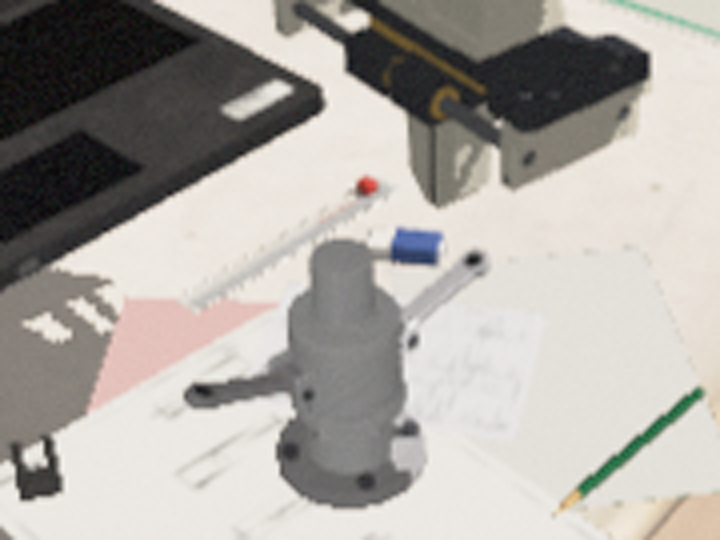

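```bash
python3 -m inch '[[[1,-4,-1,6,0],[1,0,0,10,0],[1,0,0,10,0],[1,0,0,10,0],[1,0,0,0,0]]]' 30
python3 - <<'E'
from h import *
s=arm.observe();M=R.from_rotvec(s["ee_rot"]).as_matrix();print(s["position"],s["force"])
print(M.T@(np.array([.4684,.0230,.037])-s["position"]))
E
```

```text
clock: 13.45
position: [0.4701, 0.0218, 0.0939]
ee_rot: [2.496, 1.895, 0.002]
force: [0.3, -0.2, 0.5]
width: 0.006
[0.47005397 0.02175363 0.09388493] [ 0.33734989 -0.16829624  0.52268238]
[ 0.00093858 -0.00231317  0.05686785]
```

```bash
python3 -m inch '[[[1,1,-2,8,0],[1,0,0,10,0],[1,0,0,10,0],[1,0,0,0,0]]]' 30
python3 - <<'E'
from h import *
s=arm.observe();M=R.from_rotvec(s["ee_rot"]).as_matrix();print(s["position"],s["force"])
print(M.T@(np.array([.4684,.0230,.037])-s["position"]))
d=cam("scene");x,y,w,h=220,130,180,135;cv2.imwrite(f"pics/scene13.png",cv2.resize(d["frame"][y:y+h,x:x+w],None,fx=4,fy=4,interpolation=cv2.INTER_CUBIC))
E
```

```text
clock: 13.85
position: [0.4685, 0.0234, 0.0632]
ee_rot: [2.496, 1.896, 0.002]
force: [0.4, 0.9, 1.0]
width: 0.005
[0.46845721 0.023445   0.06319778] [0.40336299 0.90585207 1.03983329]
[-0.00036358 -0.0001054   0.02619889]
```

View pics/scene13.png

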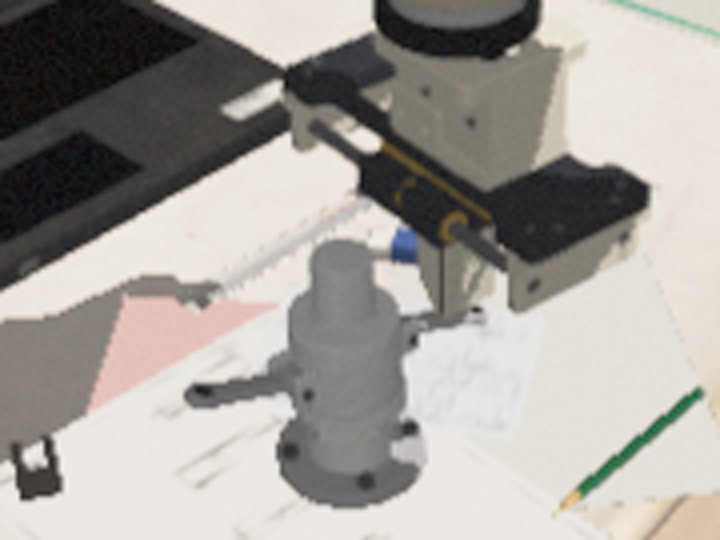

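The arm is swinging down cleanly and the coupling stays seated. Continuing to the stop.

```bash
python3 -m inch '[[[1,0,0,8,0],[1,0,0,8,0],[1,0,0,6,0],[1,0,0,4,0],[1,0,0,0,0]]]' 30
python3 - <<'E'
from h import *
s=arm.observe();M=R.from_rotvec(s["ee_rot"]).as_matrix();print(s["position"],s["force"])
print(M.T@(np.array([.4684,.0230,.037])-s["position"]))
d=cam("scene");x,y,w,h=220,130,180,135;cv2.imwrite(f"pics/scene14.png",cv2.resize(d["frame"][y:y+h,x:x+w],None,fx=4,fy=4,interpolation=cv2.INTER_CUBIC))
E
```

```text
clock: 14.4
position: [0.4695, 0.0232, 0.0359]
ee_rot: [2.495, 1.895, 0.004]
force: [-0.6, -1.1, 2.8]
width: 0.005
[0.46947184 0.02324272 0.03593106] [-0.55178901 -1.10667671  2.77650302]
[-0.00052472 -0.00095879 -0.00107507]
```

View pics/scene14.png

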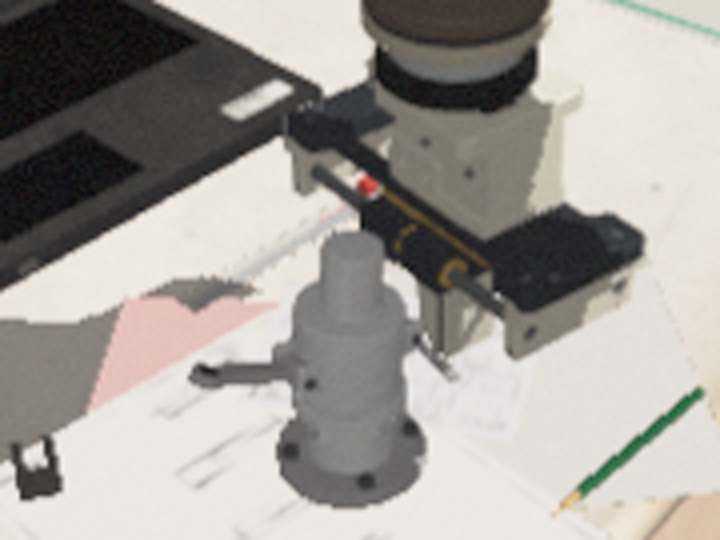

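```bash
python3 -m inch '[[[1,0,-1,3,0],[1,0,0,3,0],[1,0,0,0,0]]]' 30
python3 - <<'E'
from h import *
s=arm.observe();M=R.from_rotvec(s["ee_rot"]).as_matrix();print(s["position"],s["force"])
for n,b in(("scene",(220,130,180,135)),("side",(240,110,180,135))):
  d=cam(n);x,y,w,h=b;cv2.imwrite(f"pics/{n}15.png",cv2.resize(d["frame"][y:y+h,x:x+w],None,fx=4,fy=4,interpolation=cv2.INTER_CUBIC))
E
```

```text
clock: 14.75
position: [0.4693, 0.0227, 0.0306]
ee_rot: [2.495, 1.893, 0.005]
force: [-0.3, -1.2, 2.2]
width: 0.005
[0.46926472 0.02273961 0.03063648] [-0.29780822 -1.18208526  2.20565869]
```

View pics/scene15.png

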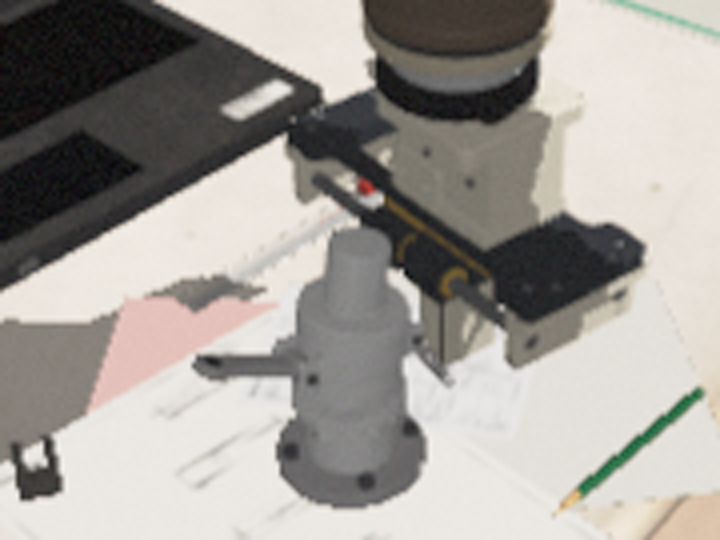

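View pics/side15.png

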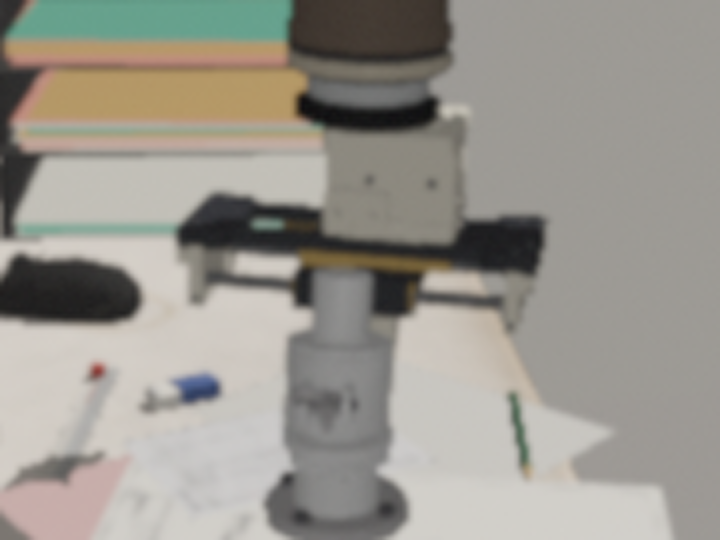

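The arm has reached its stop, and pressing further just tips the coupling by a few degrees. Retreating straight up.

```bash
python3 -m inch '[[[1,-2,0,-10,0],[1,0,0,-25,0],[1,0,0,-40,0],[1,0,0,-40,0],[1,0,0,-40,0],[1,0,0,0,0]]]' 30
python3 - <<'E'
from h import *
s=arm.observe();M=R.from_rotvec(s["ee_rot"]).as_matrix();print(s["position"],s["force"])
d=cam("wrist");cv2.imwrite("pics/w16.png",d["frame"])
for n,b in(("scene",(220,130,180,135)),("side",(240,110,180,135))):
  d=cam(n);x,y,w,h=b;cv2.imwrite(f"pics/{n}16.png",cv2.resize(d["frame"][y:y+h,x:x+w],None,fx=4,fy=4,interpolation=cv2.INTER_CUBIC))
E
```

```text
clock: 15.45
position: [0.4655, 0.0241, 0.1939]
ee_rot: [2.494, 1.901, 0.005]
force: [0.5, 0.5, -0.9]
width: -0.0
[0.46546546 0.02410174 0.19386844] [ 0.47388619  0.54950358 -0.91502604]
```

View pics/scene16.png

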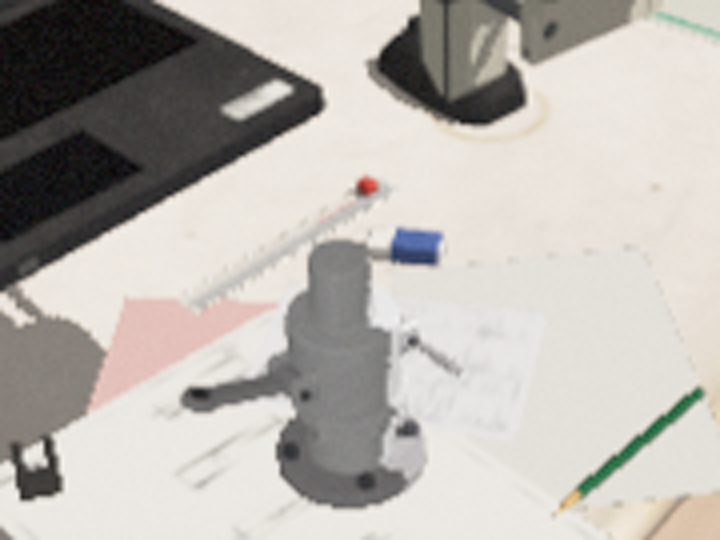

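View pics/side16.png

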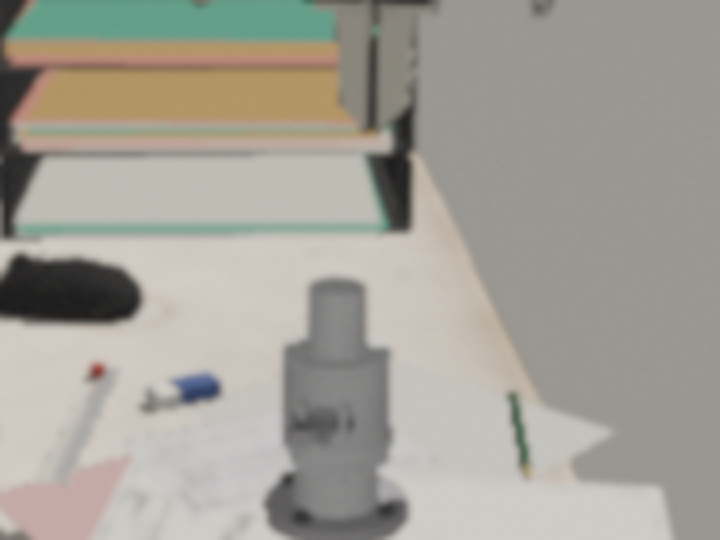

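```bash
cat > ang.py <<'E'
from h import *; from cams import *
# predicted pivot & end pixel in 4x crop, -y side and +y side
Y=np.array([.268,.963,0]);X=np.array([.963,-.268,0]);o=np.array([.487,.0895,0])
def px(p): q=S[0]@(S[1]@p+S[2]); return ((q[:2]/q[2]-[220,130])*4).round(0)
for sy in(-1,1):
  for j in(.6,1.3,1.5,1.6,1.7,1.85):
    e=np.radians(55)-j
    pv=o+sy*Y*.032+[0,0,.069]-X*.006
    en=pv+sy*Y*.060*np.cos(e)+[0,0,.06*np.sin(e)]
    print(sy,j,px(pv),px(en),px(en)-px(pv))
E
python3 ang.py
```

```text
-1 0.6 [404. 329.] [493. 251.] [ 89. -78.]
-1 1.3 [404. 329.] [493. 315.] [ 89. -14.]
-1 1.5 [404. 329.] [485. 336.] [81.  7.]
-1 1.6 [404. 329.] [480. 346.] [76. 17.]
-1 1.7 [404. 329.] [474. 356.] [70. 27.]
-1 1.85 [404. 329.] [464. 370.] [60. 41.]
1 0.6 [298. 382.] [193. 398.] [-105.   16.]
1 1.3 [298. 382.] [200. 465.] [-98.  83.]
1 1.5 [298. 382.] [211. 477.] [-87.  95.]
1 1.6 [298. 382.] [218. 482.] [-80. 100.]
1 1.7 [298. 382.] [226. 486.] [-72. 104.]
1 1.85 [298. 382.] [238. 489.] [-60. 107.]
```

```bash
python3 -m inch '[[[1,35,1,0,0],[1,40,1,0,0],[1,35,1,0,0],[1,28,0,0,0],[1,0,0,0,0],[1,0,0,0,0]]]' 30
python3 - <<'E'
from h import *
s=arm.observe();M=R.from_rotvec(s["ee_rot"]).as_matrix();print(s["position"],s["force"])
print(M.round(3),M.T@(np.array([.5056,.1560,.037])-s["position"]))
E
```

```text
clock: 16.2
position: [0.498, 0.1564, 0.1793]
ee_rot: [-2.497, -1.897, 0.029]
force: [0.0, -0.8, -0.5]
width: 0.007
[0.49797493 0.15639208 0.17930018] [ 0.03288854 -0.84500029 -0.45642211]
[[ 0.268  0.963 -0.018]
 [ 0.963 -0.268 -0.007]
 [-0.012 -0.016 -1.   ]] [0.00330407 0.00966465 0.14213836]
```

```bash
python3 -m inch '[[[1,3,8,10,0],[1,0,0,25,0],[1,0,0,25,0],[1,0,0,0,0],[1,0,0,0,0]]]' 30
python3 - <<'E'
from h import *
s=arm.observe();M=R.from_rotvec(s["ee_rot"]).as_matrix();print(s["position"],s["force"])
print(M.T@(np.array([.5056,.1560,.037])-s["position"]))
d=cam("scene");x,y,w,h=220,130,180,135;cv2.imwrite(f"pics/scene17.png",cv2.resize(d["frame"][y:y+h,x:x+w],None,fx=4,fy=4,interpolation=cv2.INTER_CUBIC))
E
```

```text
clock: 16.7
position: [0.5057, 0.1505, 0.1135]
ee_rot: [-2.502, -1.891, 0.038]
force: [-0.6, -0.4, 0.0]
width: 0.007
[0.50571807 0.15052196 0.11354168] [-0.63191595 -0.43299624  0.00122129]
[ 0.00648062 -0.0002005   0.07646314]
```

View pics/scene17.png

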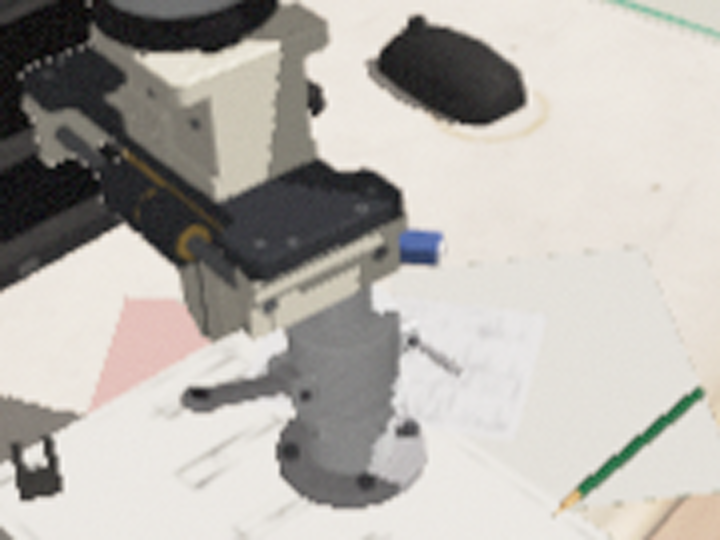

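```bash
python3 -m inch '[[[1,7,0,0,0],[1,0,0,8,0],[1,0,0,10,0],[1,0,0,0,0]]]' 30
python3 - <<'E'
from h import *
s=arm.observe();M=R.from_rotvec(s["ee_rot"]).as_matrix();print(s["position"],s["force"])
print(M.T@(np.array([.5056,.1560,.037])-s["position"]))
E
```

```text
clock: 17.15
position: [0.5092, 0.1576, 0.0967]
ee_rot: [-2.505, -1.89, 0.031]
force: [-0.4, 0.6, 0.5]
width: 0.006
[0.50924539 0.15755404 0.0967386 ] [-0.44292097  0.55697995  0.51752828]
[-0.00164737 -0.00222236  0.05980595]
```

```bash
python3 -m inch '[[[1,-2,-2,8,0],[1,0,0,8,0],[1,0,0,8,0],[1,0,0,8,0],[1,0,0,0,0]]]' 30
python3 - <<'E'
from h import *
s=arm.observe();M=R.from_rotvec(s["ee_rot"]).as_matrix();print(s["position"],s["force"])
print(M.T@(np.array([.5056,.1560,.037])-s["position"]))
E
```

```text
clock: 17.65
position: [0.506, 0.1559, 0.062]
ee_rot: [-2.505, -1.891, 0.03]
force: [0.5, -0.2, 0.3]
width: 0.001
[0.50604493 0.15594688 0.06199747] [ 0.47178472 -0.23487338  0.27112844]
[ 2.73397230e-04 -9.31967389e-05  2.49998145e-02]
```

```bash
python3 -m inch '[[[1,0,0,8,0],[1,0,0,8,0],[1,0,0,6,0],[1,0,0,0,0]]]' 30
python3 - <<'E'
from h import *
s=arm.observe();M=R.from_rotvec(s["ee_rot"]).as_matrix();print(s["position"],s["force"])
print(M.T@(np.array([.5056,.1560,.037])-s["position"]))
for n,b in(("scene",(220,130,180,135)),):
  d=cam(n);x,y,w,h=b;cv2.imwrite(f"pics/{n}18.png",cv2.resize(d["frame"][y:y+h,x:x+w],None,fx=4,fy=4,interpolation=cv2.INTER_CUBIC))
E
```

```text
clock: 18.05
position: [0.5068, 0.1571, 0.0387]
ee_rot: [-2.505, -1.891, 0.026]
force: [-0.0, 1.3, 3.2]
width: 0.004
[0.50680601 0.15709335 0.0387138 ] [-0.04022998  1.29750225  3.19662358]
[-0.00136239 -0.00083949  0.00173958]
```

View pics/scene18.png

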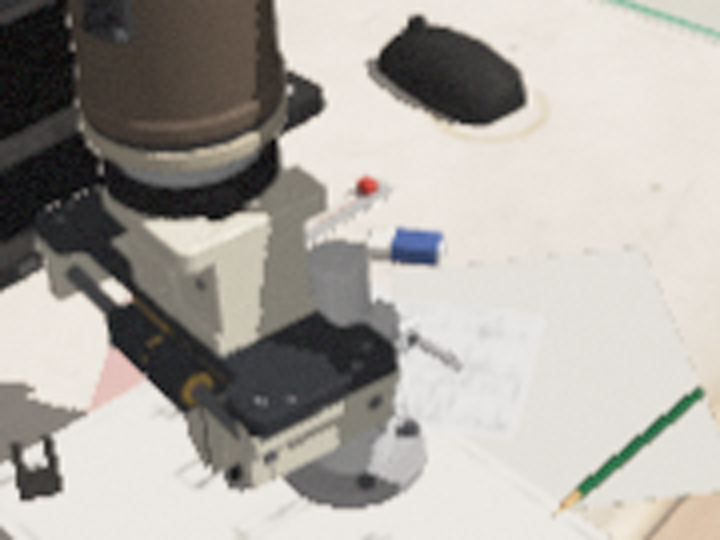

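Force is starting to rise at z=0.0387. One more small press, then back off.

```bash
python3 -m inch '[[[1,-1,0,4,0],[1,0,0,0,0]]]' 30
python3 -m inch '[[[1,2,0,-10,0],[1,0,0,-25,0],[1,0,0,-40,0],[1,0,0,-40,0],[1,0,0,-40,0],[1,0,0,0,0]]]' 30
python3 - <<'E'
from h import *
s=arm.observe();print(s["position"],s["force"])
for n,b in(("scene",(220,130,180,135)),("side",(240,110,180,135))):
  d=cam(n);x,y,w,h=b;cv2.imwrite(f"pics/{n}19.png",cv2.resize(d["frame"][y:y+h,x:x+w],None,fx=4,fy=4,interpolation=cv2.INTER_CUBIC))
E
```

```text
clock: 18.3
position: [0.5077, 0.1579, 0.0355]
ee_rot: [-2.504, -1.892, 0.02]
force: [-0.2, 0.5, 1.5]
width: 0.005
clock: 18.9
position: [0.5076, 0.1598, 0.1966]
ee_rot: [-2.501, -1.892, 0.031]
force: [0.4, 1.5, -1.1]
width: 0.007
[0.50755464 0.15976136 0.1966065 ] [ 0.37392312  1.48501043 -1.05049038]
```

View pics/scene19.png

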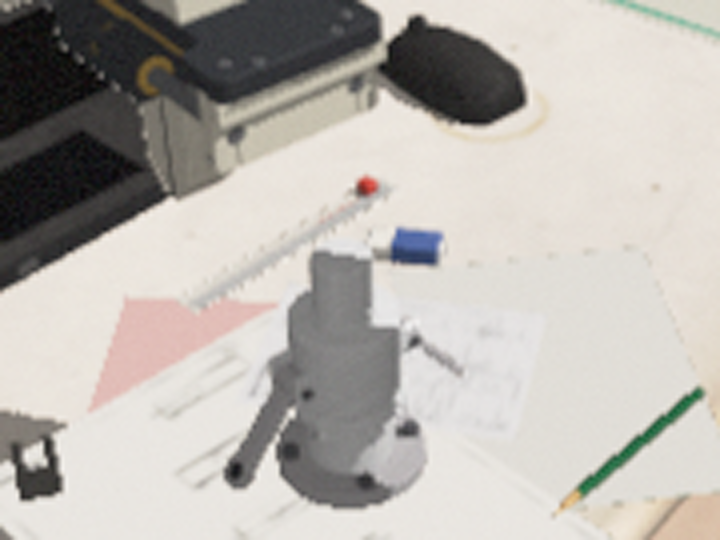

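View pics/side19.png

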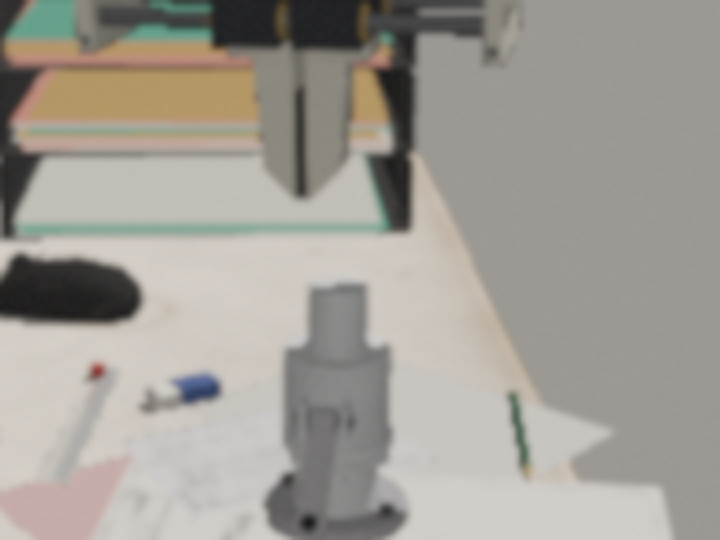

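```bash
cat > ang2.py <<'E'
from h import *; from cams import *
Y=np.array([.268,.963,0]);X=np.array([.963,-.268,0]);o=np.array([.487,.0895,0])
def px(p): q=S[0]@(S[1]@p+S[2]); return ((q[:2]/q[2]-[220,130])*4).round(0)
for sy in(-1,1):
  print("pin",px(o+sy*Y*.032+[0,0,.069]-X*.010))
  for j in(.6,.8,1.3,1.5,1.6,1.7,1.85):
    e=np.radians(55)-j
    pv=o+sy*Y*.032+[0,0,.069]
    r=[]
    for L in(.054,.058,.062):
      r.append(px(pv+sy*Y*(L*np.cos(e)-.003*np.sin(e))+[0,0,L*np.sin(e)+.003*np.cos(e)]))
    print(sy,j,*r)
E
python3 ang2.py
python3 - <<'E'
from h import *
d=cam("scene");x,y,w,h=265,190,80,70;cv2.imwrite("pics/scene20.png",cv2.resize(d["frame"][y:y+h,x:x+w],None,fx=8,fy=8,interpolation=cv2.INTER_CUBIC))
E
```

```text
pin [410. 333.]
-1 0.6 [475. 249.] [481. 244.] [487. 239.]
-1 0.8 [480. 263.] [486. 259.] [492. 255.]
-1 1.3 [478. 306.] [484. 305.] [490. 304.]
-1 1.5 [472. 324.] [477. 325.] [482. 325.]
-1 1.6 [468. 333.] [473. 334.] [477. 336.]
-1 1.7 [463. 342.] [467. 344.] [472. 346.]
-1 1.85 [455. 356.] [458. 358.] [462. 361.]
pin [302. 387.]
1 0.6 [198. 384.] [191. 385.] [184. 386.]
1 0.8 [194. 404.] [187. 406.] [179. 409.]
1 1.3 [201. 446.] [194. 452.] [188. 457.]
1 1.5 [210. 458.] [204. 465.] [198. 471.]
1 1.6 [215. 463.] [210. 470.] [205. 476.]
1 1.7 [222. 467.] [217. 474.] [212. 481.]
1 1.85 [233. 471.] [229. 478.] [225. 485.]
```

View pics/scene20.png

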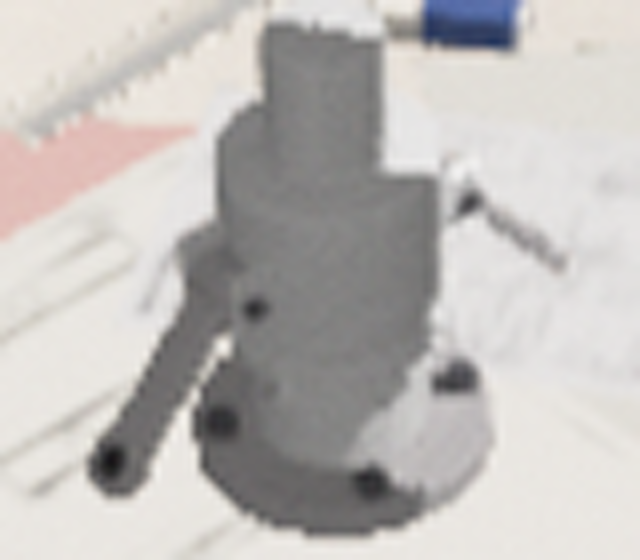

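```bash
python3 -c "
from cell import arm,workorder
print(arm.observe()['clock'],workorder.sign_off())"
```

```text
the job is handed in; nothing more can be done
19.05 None
```

I pushed the coupling fully home on the grooved fitting with both arms raised, then pressed cam_b and then cam_a down to their stops. I backed the gripper off clear of everything and handed the job in at 19.05 s. The sign-off reports no verdict, so what follows is from my own checks.

**Seating:** The downward push stopped at TCP z = 0.098 m, against 0.0976 m expected for fully home. The wrist force showed no push-back there. I took it as seated because the tool would not go lower and the side view agreed.

**Cam arms:** In the last scene picture, the end of each arm matches the 1.85 rad stop to within a few pixels. That holds after allowing for a 3 × 8 pixel shift (in a 4x enlargement) that shows up equally at both pivot pins. A first comparison gave about 1.5 rad for cam_a because it used the wrong reference point on the pin; I redid it. The fingertips also went down to z = 0.031 and 0.036 m, past the 0.037 m where the arms reach their stop.

**One deviation:** Pressing cam_b slightly past its stop tipped the coupling an estimated 4–5°. It settled back upright when I lifted off, and in the last pictures it stands upright on the shoulder.

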